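# Check a stone chip under the loupe

### The job

Lift the handled dust cover straight off the stone chip on the inspection stand and set it down (not dropped) upright on the table beside the stand. Then pick up the loupe by its handle and hold it level over the middle of the stone, with the lens at the height shown by the gauge's pointer. Finish while still holding the loupe there in the air, touching nothing else with it, and leave the stone, the gauge and the other things on the table where they are.

Things in the scene. Friction and masses are not known exactly. Their poses are not given: they have to be found in the camera images.
- stand: fixed inspection stand: flat wooden base 182 x 110 x 18 mm with a thin round steel disc (68 mm across, top 22 mm above the table) on which the stone lies. Origin on the table, under the disc's centre; the base reaches from x = -60 to +122 mm and y = -55 to +55 mm in its own axes. A 10 mm thick vertical gauge post rises at x = +95 mm, y = 0 to 154 mm above the table.
- pointer_tip (a point): tip of the flat pointer on the aluminium collar that is clamped on the gauge post; it points from the post to the stone and stands 68 mm from the disc's centre. Its height (96 to 136 mm above the table, different each time) is the focal height: where the middle of the lens belongs. The collar slides if pushed hard; leave it
- stone: pale grey stone chip, 41 x 54 x 29 mm, lying loose on the stand's disc, hidden under the cover at first; origin at the centre of its underside. Leave it where it lies
- cover: dust cover, loose: inverted aluminium cup 92 mm across and 50 mm tall, open below (wall 4 mm, inside 84 mm across, 45 mm high), with a dark wooden bar handle on two thin pins on top; total height 88 mm, 175 to 350 g. It stands round the stone on the wooden base, its rim 18 mm above the table. Origin at the centre of its rim plane, z up
- cover_handle (a point): middle of the cover's bar handle, 82 mm above the cover's rim: bar 70 mm long along the cover's x axis, 12 mm wide (y) and 12 mm thick, 26 mm free space below it between the pins
- loupe: loose loupe lying level on the table, 84 to 168 g: deep dark steel ring (62 mm across, 28 mm tall) round a lens; flat-sided dark wooden handle 14 mm wide, 16 mm tall, underside 12 mm above the table, with a foot at its butt (x = -52 to -40 mm). Origin on the table under the spot to grip (balances within 10 mm of it); handle x = -53 to +41 mm, lens at x = +70 mm, z up
- lens (a point): middle of the lens, on the loupe at x = +70 mm, 14 mm above the loupe's underside (the ring reaches 14 mm above and below it)
- tape_roll: roll of masking tape, 98 mm across, 25 mm high, lying flat; origin under its centre. Bystander
- hammer: hammer lying along its y axis, 95 x 212 x 25 mm, wooden handle; origin under its centre. Bystander
- slip_jar: white jar with grey lid, 72 mm across, 102 mm high; origin under its centre. Bystander
- dropper_bottle: brown dropper bottle, 34 mm across, 102 mm high; origin under its centre. Bystander
- burr_block: wooden block with six upright burrs, 44 x 100 x 79 mm; origin under its centre. Bystander
- sanding_block: cork sanding block, 45 x 75 x 23 mm; origin under its centre. Bystander
There are look-alikes about, which are no part of the job. Leave any orange or turquoise look-alike of the cover alone.

How it is judged (in metres and radians):
On the way, in this order (a step that is already met when the one before it is completed fails the run):
1. the cover is lifted clear of the stone by the gripper (z of cover in the frame of stand above 0.055 m and contact force between the fingers and cover above 0.3 N), for 0.1 s.
2. the cover stands upright on the table beside the stand, let go (height (world z) of cover below 0.006 m and angle between cover's own z axis and vertical below 0.1 rad and horizontal distance between cover and stand below 0.32 m and linear speed of cover below 0.03 m/s and contact force between the fingers and cover below 0.1 N), for 0.2 s.
3. the loupe is lifted by the gripper (height (world z) of lens above 0.05 m and contact force between the fingers and loupe above 0.3 N), for 0.1 s.
At the end, for the whole second after the job is handed in: Gripper holds the loupe still, level to 0.12 rad, lens within 15 mm of the stone's middle (from above) and 8 mm of the pointer's height, clear of stand, stone, cover; cover let go upright (0.1 rad) on the table within 320 mm of the stand's disc; stone within 12 mm of its start (all of step 2 and horizontal distance between lens and stone below 0.015 m and z of lens in the frame of pointer_tip between -0.008 and 0.008 m and angle between loupe's own z axis and vertical below 0.12 rad and contact force between the fingers and loupe above 0.5 N and contact force between loupe and stand below 0.1 N and contact force between loupe and stone below 0.1 N and contact force between loupe and cover below 0.1 N and linear speed of loupe below 0.03 m/s and distance of stone from where it was at the start of the episode below 0.012 m); the arm keeps its last pose, push and grip.
It fails at once if the cover is dropped (falls freely from more than about 2 cm) (linear speed of cover above 0.6 m/s and contact force between the fingers and cover below 0.1 N).
It fails at once if the cover is tipped over (angle between cover's own z axis and vertical above 0.7 rad).
It fails at once if the gauge's collar is pushed off its height by more than 4 mm (distance of pointer_tip from where it was at the start of the episode above 0.004 m).
It fails at once if the stone is pushed more than 25 mm away (distance of stone from where it was at the start of the episode above 0.025 m).
It fails at once if a bystander is moved by more than 25 mm (distance of any of tape_roll, hammer, slip_jar, dropper_bottle, burr_block, sanding_block from where it was at the start of the episode above 0.025 m).
It also fails if it takes over 53 s, if anything falls off the work surface, if the arm or the gripper's body presses on something with over 40 N, if the wrist force passes 120 N, or if a joint passes its speed limit or range.

### The arm

A 7-joint arm with a two-finger parallel gripper is mounted at the origin on the work surface; the furniture and walls round the work are solid. World frame = base frame: x ahead of the robot, y to its left, z up, the work surface at z = 0. Lengths are in mm, angles in rad, forces in N, time in s.
With the tool pointing down it reaches from about 400 to 875 mm from the base axis. Payload 4.4 kg.
Tool frame: the origin (TCP) lies on the centre line of the jaws, within the pads' length; the fingertips stand 25 mm ahead of it and the grasp point (between the pads) lies 6 mm ahead of it (ctrl.finger_overhang is the distance from the TCP to the fingertips, in mm); z points along the fingers, y is the line along which they close (so a half turn about z gives the same grasp; the last joint's range is limited). The gripper opens to 85 mm and grips with 20 to 120 N. Pads are 22 mm wide; open, the fingers measure 114 mm over their backs; the gripper's body (76 mm by 85 mm) begins 54 mm behind the grasp point. The pads swing forward as they close: fully open they stand 13 mm farther back than shut.
Start: joints at [-1.183, 0.628, 0.038, 1.517, -0.027, 0.996, -0.02], TCP at [284.93, 584.237, 256.313] pointing down, gripper open.
Joint ranges: [-3.06, 3.06], [-0.37, 2.12], [-1.25, 1.32], [0.18, 2.47], [-1.1, 4.24], [0.23, 1.98], [-2.94, 2.94]. Speed limits (rad/s): [2.57, 2.57, 3.14, 3.14, 3.14, 3.14, 3.14].

### API

Orientations are given as [roll, pitch, yaw] about the fixed x, y, z axes, in that order (R = Rz(yaw) Ry(pitch) Rx(roll)).
In Python, from cell import ctrl gives the robot as it stands. The module is installed in compiled form; this text tells all that it offers.
- The arm moves only by the tool play_rows, never from a script. Its argument "targets" is a list of rows, each a list of 5 numbers: the closure, from 0 (fully open) to 1 (shut), then the shift along the tool's x, y, z in cm, then the turn about the tool's z in degrees. In form: [[gripper, dx, dy, dz, spin], ...]. A call has 1 to 10 rows; each row is the pose to reach, as a shift and turn from the pose commanded when the call began, along the tool's axes at that moment; what a row does not reach only later rows make up. A row lasts 1/10 s, in which the tool goes at most 50 mm and 8.59 degrees, less where a joint would pass 70% of its speed; a pose out of reach is approached as far as the arm can. A call with a gripper value outside its range is refused whole. The fingers move at their own pace and stop on an object; the grip force is fixed at half the most. Time passes only in rows, so rows that repeat a pose let the fingers close. It gives the time, the measured TCP pose, the force, the opening and the grip force at its end, in the units of the state.
- ctrl.read_state(): the state, without advancing time (a new reading comes with each control period).
- ctrl.get_image(name): name is "scene" or "top"; returns (picture, depth): 420x560x3 uint8, red, green, blue; 420x560 float32, mm along the optical axis (not along the pixel's ray), 0 where there is no reading.
- ctrl.calibration(name): a dict with "vfov" (degrees; the focal length in pixels is half the picture's height over the tangent of half this angle, whatever the lens; pixels are square), "cx", "cy" (the principal point, pixels), "k1" (the pictures are not rectified: a ray, as slopes to the right and down, at radius r is drawn at 1 + k1 r^2 times it, then the intrinsics apply), "extrinsics" (4x4, takes a point from camera to world coordinates). Camera axes: x right, y down, z forward; pixel columns grow to the right and rows downward; lengths in mm; the calibration is good to about 2 mm. A picture is of the moment at which its call begins. calibration takes no time and is no camera call.
- ctrl.finish_job(): hands the job in; it is judged then, once.
Trained networks look in the newest picture that a camera, given by its name, has taken for a name from the list of things; names that differ only in an ending like _2 or _b are one class to them, and where a whole thing is asked for, a point or a joint stands for the part that bears it (a point fixed in the world has none). Each returns a list of dicts, best first, with "confidence" (0 to 1); they miss things now and then, are a little off and sometimes report something else, mostly with a low value. They report only what shows in the picture. A call takes as long as a camera call. They do not tell look-alikes from the thing itself.
- ctrl.search_frame(camera, name): "bbox" ([left, top, right, bottom] in pixels, round what is visible of it).
- ctrl.trace(camera, name): "pixels" (420x560 bool, what is visible of it) and "bbox" ([left, top, right, bottom] in pixels, round what is visible of it).
The state is a dict: "clock": time; "qpos": joint angles; "qd": joint speeds; "tau": joint torques, N m; "eef_pos": TCP position; "tool_rot": TCP orientation; "force": force on the tool from outside, world axes, zero at the start; "torque": the same for the moment, N m; "width": finger opening in mm; "gripper_force": force on a finger pad.
Only numpy, scipy, OpenCV 4.12 (cv2) and the standard library are available. Lean on these libraries where they do the work, as an engineer would, in place of code of your own. Each camera call takes 0.05 s, during which the arm holds its last target. There are 200 camera calls.

## Working session

There is one attempt and no reset: what is moved stays moved. The work goes in short steps, Python scripts to look and compute and a tool call to move; the robot and the scene stay as the last step left them, time stands still between calls to the robot, and variables do not carry over. Pictures are saved under pics/ and viewed, at most 10 in all, crops included, and the job is handed in when it is done.

Besides the shell and the picture viewer there is one more tool, called by a JSON object that holds its "op" and its "data". play_rows: Moves the arm, as the interface text tells. Its arguments: {"type":"object","properties":{"targets":{"type":"array"}},"required":["targets"]}

```bash
mkdir -p pics; cat > h.py <<'E'
import numpy as np,cv2
from cell import ctrl
def shot(n,fn=None):
    im,d=ctrl.get_image(n)
    if fn: cv2.imwrite('pics/'+fn,im[:,:,::-1])
    return im,d
def cloud(n,d):
    c=ctrl.calibration(n);h,w=d.shape;f=h/2/np.tan(np.radians(c['vfov'])/2)
    K=np.array([[f,0,c['cx']],[0,f,c['cy']],[0,0,1.]])
    v,u=np.mgrid[:h,:w];p=np.stack([u.ravel(),v.ravel()],1).astype(float)[:,None]
    q=cv2.undistortPoints(p,K,np.array([c['k1'],0,0,0,0.]))[:,0]
    P=np.c_[q,np.ones(len(q))]*d.reshape(-1,1)
    E=np.array(c['extrinsics']);W=P@E[:3,:3].T+E[:3,3]
    W[d.ravel()<=0]=np.nan
    return W.reshape(h,w,3)
E
python3 - <<'E'
from h import *
print(ctrl.read_state())
for n in('scene','top'):
    im,d=shot(n,n+'0.png');W=cloud(n,d);np.save(n+'W.npy',W)
    c=ctrl.calibration(n);print(n,c['vfov'],c['k1'],np.round(np.array(c['extrinsics'])[:3,3]))
    for t in['cover','loupe','stand','pointer_tip','cover_handle','lens','tape_roll','hammer','slip_jar','dropper_bottle','burr_block','sanding_block']:
        for r in ctrl.trace(n,t)[:4]:
            w=W[r['pixels']];print(t,round(r['confidence'],2),np.round(r['bbox']),np.round(np.nanmedian(w,0)),'z95',np.round(np.nanpercentile(w[:,2],[5,95])))
E
```

```text
{'clock': 0.0, 'qpos': array([-1.1828177 ,  0.62932709,  0.03842084,  1.51836611, -0.02698425,
        0.99627204, -0.02001949]), 'qd': array([-6.55887086e-04,  9.94815969e-04, -2.45161665e-05,  1.38437093e-03,
       -1.24220027e-03, -7.26231609e-05, -3.04563200e-04]), 'tau': array([ 1.52131938e-04, -5.63398933e+01,  1.22608982e+00, -1.93442023e+01,
        1.09244479e-02,  1.05019144e-02,  1.67052224e-05]), 'eef_pos': array([284.65480953, 583.72506572, 255.4015879 ]), 'tool_rot': array([-3.13973763e+00,  2.41404011e-05,  2.68782025e+00]), 'force': array([0.9671167 , 0.46704918, 0.5547725 ]), 'torque': array([0.01068531, 0.03333355, 0.05452154]), 'gripper_force': 0.0, 'width': 85.46984940614023}
scene 44.64764662260108 0.03459815300831638 [-361. -750.  958.]
cover 0.67 [170. 174. 199. 208.] [460. 371.  48.] z95 [ 7. 85.]
cover 0.64 [284. 205. 315. 239.] [557. -17.  66.] z95 [ 27. 102.]
cover 0.62 [250. 188. 279. 223.] [575. 130.  48.] z95 [ 7. 85.]
stand 0.81 [268. 184. 337. 253.] [636. -30.  18.] z95 [  7. 113.]
pointer_tip 0.47 [348. 202. 385. 238.] [ 741. -139.   30.] z95 [ 1. 48
[... 1600 characters left out ...]
4. 238. 430. 283.] [ 456. -290.   23.] z95 [-1. 27.]
hammer 0.76 [232. 268. 327. 309.] [368.  -4.  22.] z95 [16. 26.]
slip_jar 0.67 [396. 166. 434. 197.] [ 643. -281.  100.] z95 [ 35. 104.]
slip_jar 0.32 [387. 241. 429. 282.] [ 453. -291.   23.] z95 [ 2. 27.]
dropper_bottle 0.74 [179. 189. 199. 204.] [597. 241.  61.] z95 [14. 98.]
dropper_bottle 0.64 [387. 241. 427. 282.] [ 454. -294.   24.] z95 [ 5. 27.]
dropper_bottle 0.22 [167. 220. 196. 278.] [497. 252.  21.] z95 [13. 30.]
burr_block 0.81 [323. 130. 367. 153.] [ 748. -129.   34.] z95 [ 6. 69.]
burr_block 0.38 [333. 292. 355. 327.] [ 339. -137.   23.] z95 [15. 27.]
sanding_block 0.66 [334. 290. 355. 328.] [ 338. -138.   23.] z95 [11. 27.]
```

View pics/scene0.png

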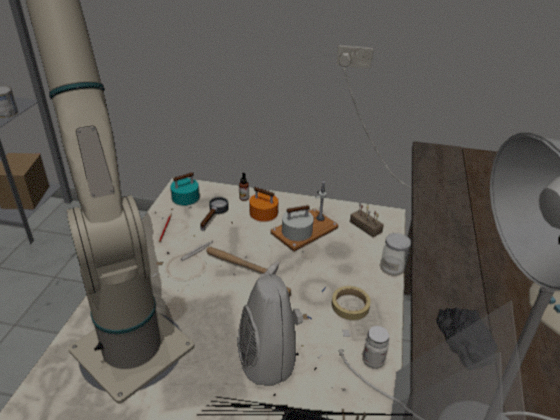

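View pics/top0.png

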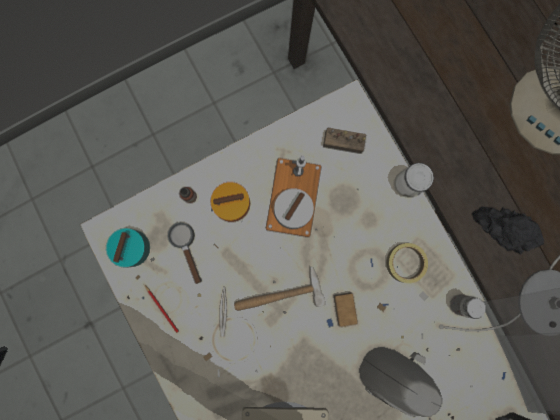

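The candidates for the cover are turquoise (127,247), orange (230,202) and aluminium (294,208) in the top picture. The aluminium one fits: it stands on the stand's base and its top is at about 106 mm. Next I measure it and confirm in a crop.

```bash
cat > m.py <<'E'
from h import *
def ax(P):
    c=(P.max(0)+P.min(0))/2
    r=cv2.minAreaRect(P.astype(np.float32));return np.round(r[0],1),np.round(r[1],1),np.round(cv2.boxPoints(r),0).tolist()
def pca(P):
    m=P.mean(0);w,v=np.linalg.eigh(np.cov((P-m).T));return np.round(m,1),np.degrees(np.arctan2(v[1,1],v[0,1]))
E
python3 - <<'E'
from m import *
for n in('top','scene'):
    W=np.load(n+'W.npy');X,Y,Z=W[...,0],W[...,1],W[...,2]
    s=lambda x,y,r,a,b:(np.hypot(X-x,Y-y)<r)&(Z>a)&(Z<b)
    P=W[s(572,-5,45,98,112)];print(n,'handle',len(P),ax(P[:,:2]),pca(P[:,:2]),np.median(P[:,2]))
    P=W[s(572,-5,60,62,72)];print('cup top',len(P),ax(P[:,:2]),np.median(P[:,2]))
    P=W[s(610,-10,150,12,22)];print('base',len(P),ax(P[:,:2]),np.median(P[:,2]))
    P=W[s(660,-14,60,80,175)];print('post',len(P),ax(P[:,:2]));
    for p in P[np.argsort(-P[:,2])]: print(np.round(p).astype(int).tolist(),end='')
    print()
    P=W[s(480,240,90,8,40)];print('loupe',len(P),ax(P[:,:2]),pca(P[:,:2]))
    g=P[P[:,0]>485] ;print(ax(g[:,:2]))
im=cv2.imread('pics/top0.png');a=cv2.resize(im[145:245,255:335],None,fx=5,fy=5,interpolation=2)
im=cv2.imread('pics/scene0.png');b=cv2.resize(im[175:250,265:345],None,fx=5,fy=5,interpolation=2)
b=cv2.copyMakeBorder(b,0,a.shape[0]-b.shape[0],0,0,0);cv2.imwrite('pics/c1.png',np.hstack([a,b])[:,:800])
E
```

```text
top handle 167 (array([574.9,  -6.7]), array([11.8, 69.9]), [[542.0, 6.0], [602.0, -29.0], [608.0, -19.0], [548.0, 16.0]]) (array([574.1,  -6.3]), np.float64(149.7144690984261)) 105.81133254966403
cup top 1035 (array([574.5,  -6.5]), array([90.7, 90.2]), [[513.0, 11.0], [557.0, -68.0], [636.0, -24.0], [592.0, 55.0]]) 68.29317070531818
base 1811 (array([637.1,  18. ]), array([178.7, 231.7]), [[507.0, -50.0], [736.0, -90.0], [767.0, 86.0], [538.0, 126.0]]) 17.97937137397855
post 130 (array([641.5, -20.8]), array([78.2, 28.5]), [[600.0, -17.0], [607.0, -44.0], [683.0, -25.0], [676.0, 3.0]])
[670, -22, 156][670, -17, 156][670, -15, 155][668, -20, 155][674, -17, 155][670, -20, 154][670, -13, 154][666, -18, 154][672, -18, 154][668, -22, 154][673, -20, 153][673, -22, 153][668, -13, 153][666, -20, 152][668, -18, 152][666, -16, 152][673, -16, 152][669, -16, 151][665, -16, 148][666, -18, 146][668, -14, 146][666, -21, 144][669, -23, 143][667, -14, 141][665, -17, 138][666, -19, 136][666, -15, 135][666, -21, 135][665, -17, 132][670, -13, 127][666, -15, 126][666, -20, 126][665, -18, 122][667, -9, 
[... 3562 characters left out ...]
6, 6, 106][663, -19, 106][672, -27, 105][666, -28, 105][602, -20, 104][674, 4, 104][605, -21, 104][663, -23, 104][662, -20, 103][662, -17, 102][668, -23, 102][665, -22, 99][664, -20, 95][667, -21, 94][673, -20, 94][670, -15, 94][664, -20, 91][673, -21, 91][670, -20, 88][668, -21, 86][668, -13, 86][667, -18, 85][676, -19, 85][674, -9, 85][667, -22, 84][673, -21, 84][666, -19, 83][668, -14, 83][667, -15, 80]
loupe 386 (array([468.5, 238.2]), array([154. ,  59.4]), [[387.0, 224.0], [417.0, 173.0], [550.0, 252.0], [519.0, 303.0]]) (array([479.9, 249.4]), np.float64(-154.78234389661986))
(array([512.6, 261. ]), array([64.1, 52.4]), [[484.0, 231.0], [537.0, 227.0], [541.0, 291.0], [488.0, 295.0]])
```

View pics/c1.png

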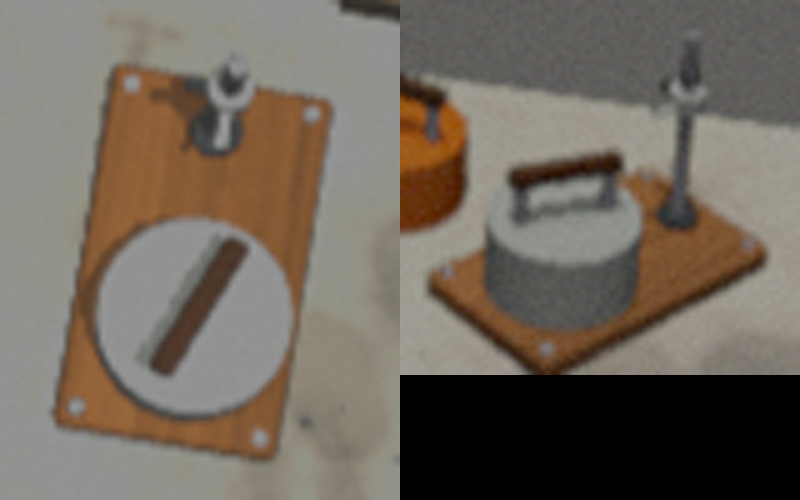

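The crop shows the aluminium cover on the wooden base. Its brown bar runs from crop (235,245) to (160,370), and the post with the white collar is at (230,90). The cover centre is about (574.5, -6.5), the bar is at 149.7° and the pointer is at about z 109. I go above it now.

{"op": "play_rows", "data": {"targets": [[0, -52, -40.4, 5, 4.3], [0, -52, -40.4, 5, 4.3], [0, -52, -40.4, 5, 4.3], [0, -52, -40.4, 5, 4.3], [0, -52, -40.4, 5, 4.3], [0, -52, -40.4, 5, 4.3], [0, -52, -40.4, 5, 4.3], [0, -52, -40.4, 5, 4.3], [0, -52, -40.4, 5, 4.3], [0, -52, -40.4, 5, 4.3]]}}

```text
clock: 2.3
eef_pos: [505.5, 135.0, 218.6]
tool_rot: [3.141, 0.0, 2.613]
force: [1.5, 0.2, 0.4]
width: 85.7
gripper_force: 0.0
```

```bash
cat >> m.py <<'E'
def go(x,y,z,yaw=None):
    s=ctrl.read_state();p=s['eef_pos'];a=s['tool_rot'][2];c,n=np.cos(a),np.sin(a)
    d=np.array([x,y,z])-p
    sp=0 if yaw is None else np.degrees(a)-yaw
    sp=(sp+90)%180-90
    print('clk',s['clock'],'pos',np.round(p,1),'rpy',np.round(np.degrees(s['tool_rot']),2),'q',np.round(s['qpos'],2),'w',round(s['width'],1))
    print('cm/deg',np.round([(c*d[0]+n*d[1])/10,(n*d[0]-c*d[1])/10,-d[2]/10,sp],2))
E
python3 - <<'E'
from m import *
go(574.5,-6.5,190,149.7)
W=np.load('topW.npy');X,Y,Z=W[...,0],W[...,1],W[...,2]
P=W[(np.hypot(X-465,Y-240)<95)&(Z>8)&(Z<40)]
im=cv2.imread('pics/top0.png')
L=np.array([507,261.])
for i in range(6):
    Q=P[(np.hypot(*(P[:,:2]-L).T)>36)&(P[:,2]>20)]
    m,a=pca(Q[:,:2]);
    a=np.radians(a);u=np.array([np.cos(a),np.sin(a)]);u*=np.sign(u@[1,.4])
    R=P[np.hypot(*(P[:,:2]-L).T)<34];L=(R[:,:2].max(0)+R[:,:2].min(0))/2
print('handle',m,np.degrees(np.arctan2(u[1],u[0])),len(Q),'lens',L,R[:,:2].min(0),R[:,:2].max(0),'med z',np.median(Q[:,2]))
t=(Q[:,:2]-L)@u;s=(Q[:,:2]-L)@[-u[1],u[0]];print('extent along from lens',t.min(),t.max(),'across',np.percentile(s,[2,50,98]),'origin',L-70*u)
E
```

```text
clk 2.3 pos [505.5 135.  218.6] rpy [1.7996e+02 2.0000e-02 1.4971e+02] q [-0.35  0.5   0.05  1.91 -0.04  0.73  0.77] w 85.7
cm/deg [-1.309e+01 -8.730e+00  2.860e+00  1.000e-02]
handle [433.4 230.4] 22.953937162906538 231 lens [505.57186335 261.00547891] [474.45909044 231.4782311 ] [536.68463625 290.53272672] med z 27.748708402847342
extent along from lens -120.93753650528184 -35.75596511033457 across [-6.51277185 -0.07018968  7.50662172] origin [441.1145555  233.70611142]
```

{"op": "play_rows", "data": {"targets": [[0, -13.1, -8.7, 3, 0], [0, -13.1, -8.7, 3, 0], [0, -13.1, -8.7, 3, 0], [0, -13.1, -8.7, 3, 0], [0, -13.1, -8.7, 3, 0], [0, -13.1, -8.7, 3, 0]]}}

```text
clock: 2.9
eef_pos: [573.4, -2.8, 188.5]
tool_rot: [3.141, -0.001, 2.614]
force: [0.0, 0.3, 0.3]
width: 85.4
gripper_force: 0.0
```

```bash
python3 - <<'E'
from m import *
go(574.5,-6.5,106,149.7)
im,d=shot('scene','s2.png');b=cv2.resize(im[130:260,220:360],None,fx=4,fy=4,interpolation=2);cv2.imwrite('pics/c2.png',b[:,:,::-1])
W=cloud('scene',d);X,Y,Z=W[...,0],W[...,1],W[...,2]
P=W[(np.hypot(X-572,Y+5)<45)&(Z>98)&(Z<112)];print(len(P),ax(P[:,:2]) if len(P) else 0)
E
```

```text
clk 2.9 pos [573.4  -2.8 188.5] rpy [ 1.7995e+02 -7.0000e-02  1.4977e+02] q [-0.07  0.6   0.04  1.81 -0.04  0.73  1.04] w 85.4
cm/deg [-0.28 -0.27  8.25  0.07]
94 (array([573. ,  -4.7]), array([19.4, 69. ]), [[539.0, 5.0], [597.0, -31.0], [607.0, -15.0], [549.0, 22.0]])
```

View pics/c2.png

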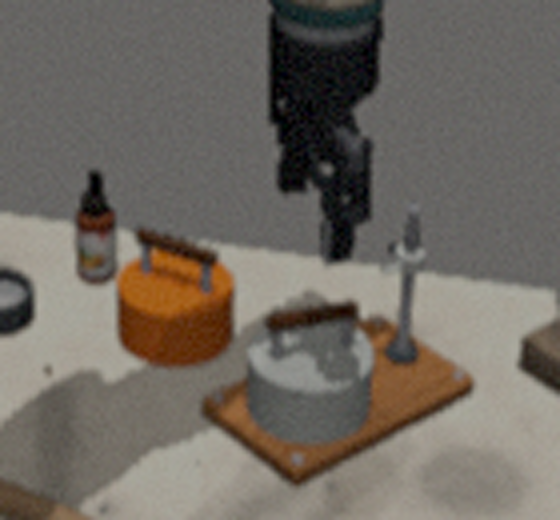

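The crop shows the open gripper (325,210) over the grey cover (310,370) with its bar in line. The orange look-alike is well to the left. I descend.

{"op": "play_rows", "data": {"targets": [[0, 0, 0, 3, 0], [0, 0, 0, 6, 0], [0, 0, 0, 7, 0], [0, 0, 0, 7, 0], [0, 0, 0, 7, 0]]}}

```text
clock: 3.45
eef_pos: [574.4, -3.5, 119.4]
tool_rot: [3.141, 0.001, 2.614]
force: [0.8, 0.5, 0.3]
width: 85.6
gripper_force: 0.0
```

```bash
python3 - <<'E'
from m import *
go(574.5,-6.5,106,149.7)
E
```

```text
clk 3.45 pos [574.4  -3.5 119.4] rpy [1.7994e+02 5.0000e-02 1.4978e+02] q [-0.06  0.7   0.03  1.85 -0.04  0.58  1.04] w 85.6
cm/deg [-0.16 -0.26  1.34  0.08]
```

{"op": "play_rows", "data": {"targets": [[0, -0.15, -0.25, 1.3, 0], [0, -0.15, -0.25, 1.3, 0], [0, -0.15, -0.25, 1.3, 0], [0.5, -0.15, -0.25, 1.3, 0], [1, -0.15, -0.25, 1.3, 0], [1, -0.15, -0.25, 1.3, 0], [1, -0.15, -0.25, 1.3, 0], [1, -0.15, -0.25, 1.3, 0], [1, -0.15, -0.25, 1.3, 0], [1, -0.15, -0.25, 1.3, 0]]}}

```text
clock: 4.45
eef_pos: [574.2, -7.0, 105.4]
tool_rot: [3.141, 0.0, 2.613]
force: [0.4, 1.1, 0.4]
width: 10.8
gripper_force: 61.6
```

```bash
python3 - <<'E'
from m import *
go(574.5,-6.5,106,149.7)
E
```

```text
clk 4.45 pos [574.2  -7.  105.4] rpy [1.7997e+02 1.0000e-02 1.4972e+02] q [-0.06  0.73  0.03  1.86 -0.04  0.56  1.04] w 10.8
cm/deg [ 0.    0.06 -0.06  0.02]
```

Gripped (width 10.8 mm, 62 N). Lift straight up 75 mm.

{"op": "play_rows", "data": {"targets": [[1, 0, 0, -0.5, 0], [1, 0, 0, -1.5, 0], [1, 0, 0, -3, 0], [1, 0, 0, -4.5, 0], [1, 0, 0, -6, 0], [1, 0, 0, -7.5, 0], [1, 0, 0, -7.5, 0], [1, 0, 0, -7.5, 0]]}}

```text
clock: 5.25
eef_pos: [573.7, -7.5, 180.6]
tool_rot: [-3.142, 0.0, 2.613]
force: [-0.6, 0.1, -4.0]
width: 10.7
gripper_force: 61.2
```

```bash
python3 - <<'E'
from m import *
go(535,-150,181,149.7)
im,d=shot('top');W=cloud('top',d);X,Y,Z=W[...,0],W[...,1],W[...,2]
m=(np.hypot(X-535,Y+150)<65);P=W[m];print('spot',len(P),np.nanpercentile(P[:,2],[1,50,99]))
E
```

```text
clk 5.25 pos [573.7  -7.5 180.6] rpy [-1.8000e+02  1.0000e-02  1.4969e+02] q [-0.06  0.61  0.04  1.81 -0.04  0.72  1.04] w 10.7
cm/deg [-3.850e+00 -1.425e+01 -4.000e-02 -1.000e-02]
spot 218 [-3.58598589  0.14243969  4.54391934]
```

{"op": "play_rows", "data": {"targets": [[1, -0.6, -2, 0, 0], [1, -1.3, -5, 0, 0], [1, -2.2, -8, 0, 0], [1, -3, -11, 0, 0], [1, -3.6, -13.3, 0, 0], [1, -3.85, -14.2, 0, 0], [1, -3.85, -14.2, 3, 0], [1, -3.85, -14.2, 5.5, 0], [1, -3.85, -14.2, 7.5, 0], [1, -3.85, -14.2, 8, 0]]}}

```text
clock: 6.3
eef_pos: [534.0, -147.7, 97.8]
tool_rot: [-3.141, -0.005, 2.614]
force: [-0.5, 0.3, -3.3]
width: 11.0
gripper_force: 61.1
```

```bash
python3 - <<'E'
from m import *
go(535,-150,88,149.7)
E
```

```text
clk 6.3 pos [ 534.  -147.7   97.8] rpy [-179.96   -0.31  149.77] q [ 0.21  0.72  0.02  1.91 -0.02  0.51  1.29] w 11.0
cm/deg [-0.2  -0.15  0.98  0.07]
```

{"op": "play_rows", "data": {"targets": [[1, 0, 0, 0.4, 0], [1, 0, 0, 0.8, 0], [1, 0, 0, 1.0, 0], [1, 0, 0, 1.2, 0], [1, 0, 0, 1.3, 0], [1, 0, 0, 1.3, 0]]}}

```text
clock: 6.9
eef_pos: [535.6, -149.5, 87.6]
tool_rot: [3.141, 0.0, 2.613]
force: [0.2, -0.1, -3.3]
width: 11.0
gripper_force: 61.1
```

{"op": "play_rows", "data": {"targets": [[1, 0, 0, 0.1, 0], [1, 0, 0, 0.2, 0], [1, 0, 0, 0.2, 0]]}}

```text
clock: 7.2
eef_pos: [536.0, -149.0, 87.1]
tool_rot: [3.141, 0.001, 2.613]
force: [-2.8, 2.7, 10.3]
width: 11.2
gripper_force: 63.1
```

Contact, so the cover is on the table. Release, wait, then rise.

{"op": "play_rows", "data": {"targets": [[0.6, 0, 0, 0, 0], [0.4, 0, 0, 0, 0], [0, 0, 0, 0, 0], [0, 0, 0, 0, 0], [0, 0, 0, 0, 0], [0, 0, 0, 0, 0], [0, 0, 0, -3, 0], [0, 0, 0, -7, 0], [0, 0, 0, -11, 0], [0, 0, 0, -11, 0]]}}

```text
clock: 8.2
eef_pos: [538.8, -150.4, 200.5]
tool_rot: [3.139, 0.01, 2.612]
force: [0.3, -0.7, 0.3]
width: 85.5
gripper_force: 0.0
```

```bash
python3 - <<'E'
from m import *
im,d=shot('top','t3.png');W=cloud('top',d);X,Y,Z=W[...,0],W[...,1],W[...,2]
P=W[(np.hypot(X-535,Y+150)<60)&(Z>44)&(Z<56)];print('cover top',len(P),ax(P[:,:2])[:2],np.median(P[:,2]),np.nanpercentile(P[:,2],[5,95]))
P=W[(np.hypot(X-574,Y+6)<40)&(Z>32)&(Z<65)];print('stone',len(P),ax(P[:,:2]),pca(P[:,:2]),np.percentile(P[:,2],[5,50,95])) 
P=W[(np.hypot(X-645,Y+15)<8)&(Z>85)];print('pointer',np.round(P).tolist())
cv2.imwrite('pics/c3.png',cv2.resize(im[130:270,250:390],None,fx=4,fy=4,interpolation=2)[:,:,::-1])
go(441.1,233.7,180,203)
E
```

```text
cover top 816 (array([ 532.5, -144. ]), array([91.1, 78.1])) 50.31522420760467 [47.38328087 53.13296272]
stone 262 (array([581.5,  -7. ]), array([40.1, 44.9]), [[551.0, -6.0], [584.0, -37.0], [612.0, -8.0], [579.0, 23.0]]) (array([580.4,  -6.5]), np.float64(111.09484661014992)) [37.65347341 45.16471565 50.36585858]
pointer [[652.0, -13.0, 106.0], [651.0, -15.0, 110.0], [651.0, -17.0, 112.0], [649.0, -13.0, 110.0], [650.0, -15.0, 108.0], [649.0, -17.0, 110.0], [647.0, -13.0, 109.0], [647.0, -15.0, 107.0], [647.0, -17.0, 111.0], [644.0, -13.0, 111.0], [645.0, -15.0, 109.0], [645.0, -17.0, 106.0]]
clk 8.25 pos [ 537.3 -149.9  198.1] rpy [179.9    0.33 149.69] q [ 0.2   0.57  0.03  1.85 -0.02  0.72  1.28] w 85.1
cm/deg [ 27.66  28.26   1.81 -53.31]
```

View pics/c3.png

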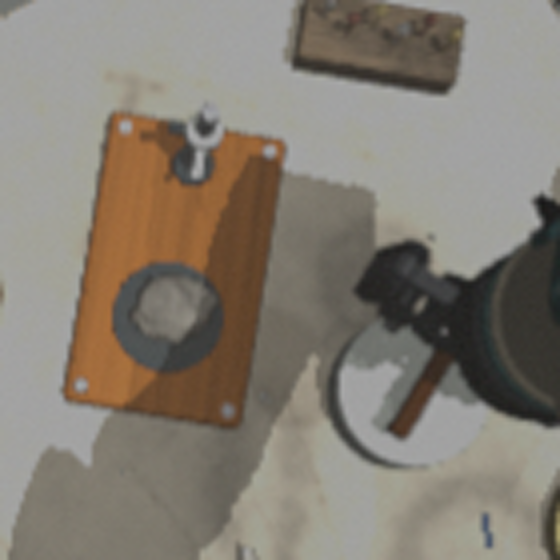

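The crop shows the stone on the disc at (175,305), undisturbed, and the cover standing upright on the table at (405,390) with the fingers clear of its bar. Next, the loupe.

{"op": "play_rows", "data": {"targets": [[0, 27.6, 28.2, 3, -53.3], [0, 27.6, 28.2, 3, -53.3], [0, 27.6, 28.2, 3, -53.3], [0, 27.6, 28.2, 3, -53.3], [0, 27.6, 28.2, 3, -53.3], [0, 27.6, 28.2, 3, -53.3], [0, 27.6, 28.2, 3, -53.3], [0, 27.6, 28.2, 3, -53.3], [0, 27.6, 28.2, 3, -53.3], [0, 27.6, 28.2, 3, -53.3]]}}

```text
clock: 9.25
eef_pos: [438.2, 234.1, 164.3]
tool_rot: [3.142, -0.003, -2.737]
force: [1.0, 0.4, 0.5]
width: 85.5
gripper_force: 0.0
```

```bash
python3 - <<'E'
from m import *
go(441.1,233.7,100,203)
im,d=shot('top');W=cloud('top',d);X,Y,Z=W[...,0],W[...,1],W[...,2]
for z in(26,30,34):
    P=W[(np.hypot(X-580,Y+6)<40)&(Z>z)&(Z<65)];print('stone',len(P),ax(P[:,:2])[:2],P[:,:2].mean(0))
P=W[(np.hypot(X-574,Y+6)<45)&(Z>18.5)&(Z<65)]
P=W[(np.hypot(X-535,Y+150)<60)&(Z>44)&(Z<56)];print('cover top',len(P),ax(P[:,:2])[:2],np.median(P[:,2]))
v,u=np.where((np.hypot(X-580,Y+6)<60));print(u.min(),u.max(),v.min(),v.max())
cv2.imwrite('pics/c4.png',cv2.resize(im[180:240,265:325],None,fx=8,fy=8,interpolation=2)[:,:,::-1])
E
```

```text
clk 9.25 pos [438.2 234.1 164.3] rpy [ 1.800e+02 -1.400e-01 -1.568e+02] q [-0.42  0.56 -0.19  2.02  0.18  0.58  1.25] w 85.5
cm/deg [-0.25 -0.15  6.43  0.2 ]
stone 273 (array([582. ,  -5.8]), array([45.3, 44.4])) [580.32603896  -6.7601234 ]
stone 266 (array([581.4,  -6.8]), array([40.2, 45.3])) [580.35902126  -6.80023553]
stone 261 (array([582. ,  -6.3]), array([38.8, 45.4])) [580.57440956  -6.51913956]
cover top 987 (array([ 535.9, -148.7]), array([88.4, 90.8])) 50.464645291032866
268 315 184 232
```

View pics/c4.png

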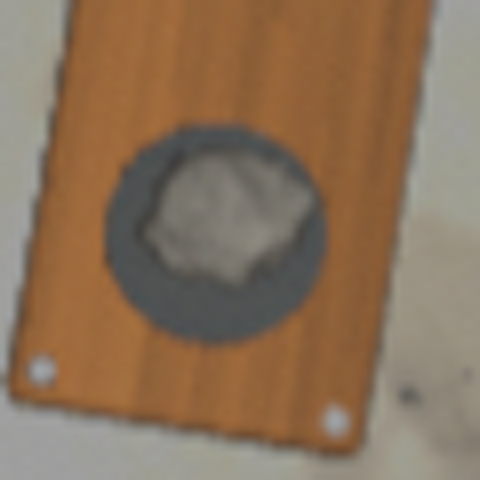

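The crop shows the stone at (230,215) inside the disc at (217,232). Its centre is about (580.5, -6.5). Descend on the loupe handle.

{"op": "play_rows", "data": {"targets": [[0, -0.2, -0.1, 3, 0.2], [0, -0.2, -0.1, 6, 0.2], [0, -0.2, -0.1, 9, 0.2], [0, -0.2, -0.1, 10, 0.2], [0, -0.2, -0.1, 10, 0.2], [0, -0.2, -0.1, 10, 0.2]]}}

```text
clock: 9.9
eef_pos: [442.4, 232.6, 66.1]
tool_rot: [-3.141, 0.001, -2.745]
force: [1.5, 0.1, 0.4]
width: 85.2
gripper_force: 0.0
```

```bash
python3 - <<'E'
from m import *
go(441.1,233.7,31,203)
E
```

```text
clk 9.9 pos [442.4 232.6  66.1] rpy [-1.7999e+02  4.0000e-02 -1.5728e+02] q [-0.46  0.73 -0.12  2.07  0.24  0.35  1.2 ] w 85.2
cm/deg [ 0.08  0.15  3.51 -0.28]
```

{"op": "play_rows", "data": {"targets": [[0, 0.1, 0.1, 2, -0.2], [0, 0.1, 0.1, 3, -0.2], [0, 0.1, 0.1, 3.5, -0.2], [0, 0.1, 0.1, 3.5, -0.2], [0, 0.1, 0.1, 3.5, -0.2]]}}

```text
clock: 10.4
eef_pos: [440.8, 233.8, 31.0]
tool_rot: [3.141, 0.001, -2.74]
force: [-0.0, 0.1, 0.9]
width: 85.4
gripper_force: 0.0
```

```bash
python3 - <<'E'
from m import *
go(441.1,233.7,31,203)
E
```

```text
clk 10.4 pos [440.8 233.8  31. ] rpy [ 1.7999e+02  4.0000e-02 -1.5701e+02] q [-0.48  0.8  -0.09  2.08  0.26  0.27  1.17] w 85.4
cm/deg [-0.03 -0.03 -0.   -0.01]
```

{"op": "play_rows", "data": {"targets": [[0.5, 0, 0, 0, 0], [1, 0, 0, 0, 0], [1, 0, 0, 0, 0], [1, 0, 0, 0, 0], [1, 0, 0, 0, 0], [1, 0, 0, 0, 0], [1, 0, 0, -1, 0], [1, 0, 0, -3, 0], [1, 0, 0, -6, 0], [1, 0, 0, -9, 0]]}}

```text
clock: 11.4
eef_pos: [439.9, 233.4, 121.5]
tool_rot: [-3.141, -0.001, -2.74]
force: [0.1, 0.8, -1.7]
width: 13.0
gripper_force: 58.5
```

{"op": "play_rows", "data": {"targets": [[1, 0, 0, -2, 0], [1, 0, 0, -3, 0], [1, 0, 0, -3, 0], [1, 0, 0, -3, 0]]}}

```text
clock: 11.8
eef_pos: [440.1, 233.4, 150.0]
tool_rot: [-3.141, -0.001, -2.74]
force: [0.1, 0.6, -1.2]
width: 12.9
gripper_force: 58.5
```

```bash
python3 - <<'E'
from m import *
s=ctrl.read_state();print(s['gripper_force'],s['torque'],s['force'])
im,d=shot('top','t5.png');W=cloud('top',d);X,Y,Z=W[...,0],W[...,1],W[...,2]
p=s['eef_pos'];a=np.radians(23);L=p[:2]+70*np.array([np.cos(a),np.sin(a)])
P=W[(np.hypot(X-L[0],Y-L[1])<40)&(Z>p[2]-45)&(Z<p[2]+5)];print('ring exp',L,'got',len(P),ax(P[:,:2]),np.percentile(P[:,2],[5,50,90,97]),'ring top exp',p[2]-31+28)
T=np.array([580.5,-6.5])-70*np.array([np.cos(a),np.sin(a)])
go(T[0],T[1],150,203)
E
```

```text
58.50181996822357 [-0.01151127 -0.00729681  0.04385073] [ 0.05501699  0.58730673 -1.22656377]
ring exp [504.48625942 260.71487272] got 671 (array([509.2, 260.3]), array([61.3, 55.4]), [[475.0, 237.0], [529.0, 224.0], [544.0, 283.0], [490.0, 297.0]]) [132.29234236 136.27305097 147.26461044 148.77820546] ring top exp 146.96654414543087
clk 11.85 pos [439.8 233.2 149.6] rpy [-1.7998e+02 -1.1000e-01 -1.5700e+02] q [-0.41  0.58 -0.19  2.03  0.2   0.55  1.23] w 12.8
cm/deg [  3.41 -27.57  -0.04  -0.  ]
```

{"op": "play_rows", "data": {"targets": [[1, 0.2, -2, 0, 0], [1, 0.6, -5, 0, 0], [1, 1.1, -9, 0, 0], [1, 1.6, -13, 0, 0], [1, 2.1, -17, 0, 0], [1, 2.6, -21, 0, 0], [1, 3, -24.5, 0, 0], [1, 3.3, -26.7, 0, 0], [1, 3.4, -27.5, 0, 0], [1, 3.4, -27.5, 1, 0]]}}

```text
clock: 12.85
eef_pos: [517.0, -33.4, 140.0]
tool_rot: [-3.141, 0.001, -2.742]
force: [-0.7, 0.9, -0.9]
width: 13.1
gripper_force: 58.6
```

{"op": "play_rows", "data": {"targets": [[1, 0, 0, 0.8, 0], [1, 0, 0, 1.3, 0], [1, 0, 0, 1.3, 0], [1, 0, 0, 1.3, 0], [1, 0, 0, 1.3, 0]]}}

```text
clock: 13.35
eef_pos: [516.7, -32.2, 127.7]
tool_rot: [-3.142, 0.0, -2.739]
force: [-0.6, 0.0, -1.6]
width: 12.5
gripper_force: 58.6
```

```bash
python3 - <<'E'
from m import *
s=ctrl.read_state();a=np.radians(23);p=s['eef_pos']
T=np.array([580.5,-6.5])-70*np.array([np.cos(a),np.sin(a)]);go(T[0],T[1],126,203)
for n in('top','scene'):
    im,d=shot(n,n+'6.png');W=cloud(n,d);X,Y,Z=W[...,0],W[...,1],W[...,2]
    r=np.hypot(X-580.5,Y+6.5)
    P=W[(r<38)&(Z>100)&(Z<130)&((X-545)*np.cos(a)+(Y+21)*np.sin(a)>0)];print(n,'ring',len(P),ax(P[:,:2]),np.percentile(P[:,2],[50,80,95]))
    q=W[(np.hypot(X-648,Y+15)<9)&(Z>85)&(Z<130)];print('pointer z',len(q),np.round(np.percentile(q[:,2],[5,50,95]),1) if len(q) else 0, np.round(q[:12]).tolist())
    if n=='scene':cv2.imwrite('pics/c6.png',cv2.resize(im[130:260,240:380],None,fx=4,fy=4,interpolation=2)[:,:,::-1])
E
```

```text
clk 13.35 pos [516.7 -32.2 127.7] rpy [-1.8000e+02  3.0000e-02 -1.5695e+02] q [ 0.16  0.64 -0.23  2.    0.27  0.53  1.72] w 12.5
cm/deg [ 0.13 -0.13  0.17  0.05]
top ring 286 (array([586.8,   7.1]), array([37.3, 60.8]), [[553.0, -3.0], [611.0, -19.0], [621.0, 17.0], [563.0, 33.0]]) [114.57757565 124.60827015 126.41605043]
pointer z 16 [106.5 109.3 112.7] [[656.0, -15.0, 108.0], [656.0, -17.0, 109.0], [654.0, -15.0, 109.0], [655.0, -17.0, 105.0], [652.0, -13.0, 107.0], [652.0, -15.0, 109.0], [651.0, -17.0, 111.0], [649.0, -13.0, 109.0], [649.0, -15.0, 110.0], [649.0, -17.0, 111.0], [647.0, -13.0, 110.0], [647.0, -15.0, 108.0]]
scene ring 79 (array([578.8,  -8.6]), array([53. , 58.8]), [[541.0, -19.0], [593.0, -46.0], [617.0, 2.0], [565.0, 28.0]]) [113.10152051 119.50979961 125.77308767]
pointer z 4 [108.1 109.9 111.7] [[648.0, -16.0, 112.0], [651.0, -17.0, 111.0], [655.0, -18.0, 109.0], [648.0, -16.0, 108.0]]
```

View pics/c6.png

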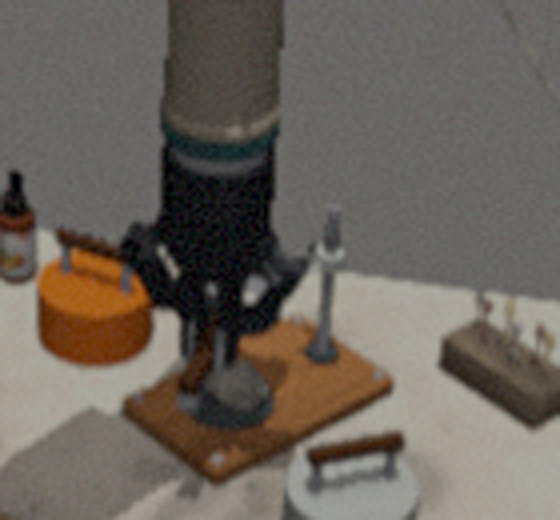

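The crop shows the loupe handle in the jaws at (200,350), the stone in place at (235,385), the cover standing at (350,480) and the post at (330,270). I trim the pose and check the ring's actual position.

{"op": "play_rows", "data": {"targets": [[1, 0.1, -0.1, 0.15, 0], [1, 0.1, -0.1, 0.15, 0], [1, 0.1, -0.1, 0.15, 0], [1, 0.1, -0.1, 0.15, 0], [1, 0.1, -0.1, 0.15, 0]]}}

```text
clock: 13.95
eef_pos: [516.1, -34.0, 126.0]
tool_rot: [3.142, 0.0, -2.74]
force: [1.0, 0.7, -1.3]
width: 12.7
gripper_force: 58.6
```

```bash
python3 - <<'E'
from m import *
s=ctrl.read_state();a=np.radians(23);p=s['eef_pos'];print(p,p[:2]+70*np.array([np.cos(a),np.sin(a)]))
im,d=shot('top','top7.png');W=cloud('top',d);X,Y,Z=W[...,0],W[...,1],W[...,2]
r=np.hypot(X-580.5,Y+6.5);R=W[(r<45)&(Z>119)&(Z<130)]
print(len(R),np.percentile(R,[2,98],axis=0).round(1))
from scipy.optimize import least_squares
Q=W[(r<45)&(Z>121)&(Z<128.5)&(X+Y>575)]
f=least_squares(lambda c:np.hypot(Q[:,0]-c[0],Q[:,1]-c[1])-28.5,[580,-6],loss='soft_l1');print('fit',f.x,len(Q),np.abs(f.fun).mean())
P=W[(np.hypot(X-600,Y+5)<38)&(Z>24)&(Z<55)]
cv2.imwrite('pics/c7.png',cv2.resize(im[150:250,250:370],None,fx=5,fy=5,interpolation=2)[:,:,::-1])
E
```

```text
[516.10102523 -34.04588728 125.97641851] [580.53636497  -6.69470829]
109 [[554.7 -16.3 120. ]
 [612.5  24.2 125.9]]
fit [582.95153336  -6.51874251] 81 1.2819173956079037
```

View pics/c7.png

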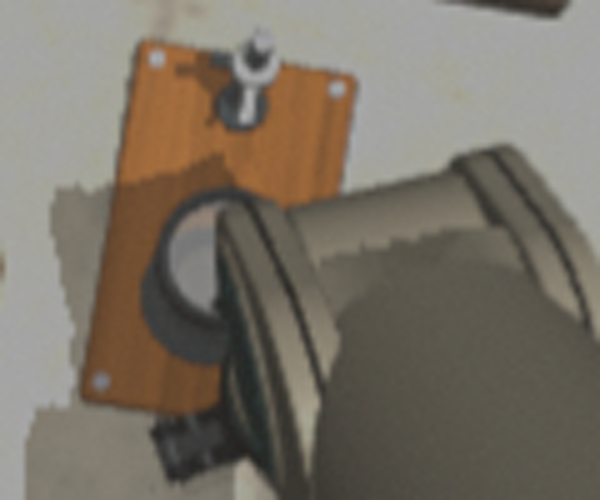

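The crop shows the lens ring (215,255) level over the stone. The ring fit gives (583, -6.5), within 3 mm of the stone's middle. The lens height of about 109 mm matches the pointer, and nothing is touching. Handing in.

```bash
python3 -c "
from cell import ctrl
print(ctrl.finish_job())"
```

```text
the job is handed in; nothing more can be done
None
```

I set the cover upright on the table beside the stand and handed the job in with the loupe held level over the stone, lens about 3 mm off its middle and at the pointer's height (about 109 mm); the hand-in returned no verdict.

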